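Lay out the jeweller's bench for a stone-setting job

ROBOT

A 7-joint arm with a two-finger parallel gripper is mounted at the origin on the work surface. World frame = base frame: x ahead of the robot, y to its left, z up, the work surface at z = 0. Lengths are in m, angles in rad, forces in N, time in s.
With the tool pointing down it reaches from about 0.425 to 0.825 m from the base axis. Payload 3.6 kg.
Tool frame: the origin (TCP) lies at the very end of the fingers, on their centre line; the grasp point (between the pads) lies ctrl.grip_point_offset behind it (ctrl.grip_point_offset is the distance from the TCP to the grasp point, in m); z points along the fingers, y is the direction in which the jaws open and shut (so a half turn about z gives the same grasp; the last joint's range is limited). The gripper opens to 93 mm and grips with 3 to 60 N. Pads are 15 mm wide; open, the fingers measure 128 mm over their backs; the gripper's body (75 mm by 188 mm) begins 65 mm behind the grasp point.
Start: joints at [-1.212, 0.615, -0.013, 1.423, 0.008, 1.103, -0.04], TCP at [0.244, 0.602, 0.219] pointing down, gripper open.
Joint ranges: [-3.12, 3.12], [-0.3, 2.06], [-1.34, 1.32], [0.26, 2.42], [-1.36, 4.5], [0.01, 1.98], [-2.84, 2.84]. Speed limits (rad/s): [2.79, 2.79, 3.14, 3.14, 3.14, 3.14, 3.14].

INTERFACE

Orientations are given as a rotation vector (axis times angle).
In Python, from station import ctrl gives the robot as it stands.
- The arm moves only by the tool move_arm, never from a script. Its argument "deltas" is a list of rows, each a list of 3 entries, a list of its own where there are three numbers: the shift along the tool's x, y, z in cm, then the turn, a rotation vector about the tool's x, y, z in rad, then the closure in counts, from 0 (fully open) to 255 (shut). A call has 1 to 12 rows; each row is the pose to reach, as a shift and turn from the pose commanded when the call began, along the tool's axes at that moment; what a row does not reach only later rows make up. A row lasts 1/10 s, in which the tool goes at most 50 mm and 8.59 degrees, less where a joint would pass 70% of its speed; a pose out of reach is approached as far as the arm can. A call with a gripper value outside its range is refused whole. The fingers move at their own pace and stop on an object; the grip force is fixed at half the most. Time passes only in rows, so rows that repeat a pose let the fingers close. It gives the time, the measured TCP pose, the force and the opening at its end, in the units of the state.
- ctrl.get_state(): the state, without advancing time (a new reading comes with each control period).
- ctrl.grab_frame(name): name is "side" or "top" or "wrist"; returns the picture (384x512x3 uint8, red, green, blue); there is no depth.
- ctrl.get_calibration(name): a dict with "vfov" (degrees; the focal length in pixels is half the picture's height over the tangent of half this angle, whatever the lens; pixels are square), "cx", "cy" (the principal point, pixels), "R" (3x3) and "t" (3): a world point X has camera coordinates R X + t. Camera axes: x right, y down, z forward; pixel columns grow to the right and rows downward; lengths in m; the calibration is good to about 2 mm. A picture is of the moment at which its call begins: read the wrist's pose just before it. get_calibration takes no time and is no camera call; for the wrist camera it gives the pose at the moment of the call.
- ctrl.hand_in(): hands the job in, once; it reports no verdict.
The state is a dict: "time": time; "joint_pos": joint angles; "joint_velocities": joint speeds; "effort": joint torques, N m; "position": TCP position; "eef_rot": TCP orientation; "wrist_force": force on the tool from outside, world axes, zero at the start; "ft_torque": the same for the moment, N m; "width": opening from 0.0 (shut) to 1.0 (fully open).
Only numpy, scipy, OpenCV 4.12 (cv2) and the standard library are available. Lean on these libraries where they do the work, as an engineer would, in place of code of your own. Each camera call takes 0.05 s, during which the arm holds its last target.

TASK

Lay out the bench for the next stone-setting job: put the dimpled steel cube on top of the flat steel bench block, centred and square to it; stand the glass jar on the bench directly to the left of that block (left as seen from the robot), level with the block's middle and with a gap of 35 mm between jar and block; stand the bur holder midway between the two white dishes, in line with them; and stand the taller of the two wooden ring posts in the circle marked on the turntable without turning the turntable. Everything stands upright; leave the shorter ring post where it is.

Things in the scene. Friction and masses are not known exactly. Their poses are not given: they have to be found in the camera images.
- dap_mid (a point): Dimpling (dapping) block: loose solid steel cube of 40 mm, about 450 g, with round dark dimples on its faces. The point is its centre, 20 mm above its underside; its x and y axes are square to the side faces, z is up. Starts on the bench at any yaw.
- jar_mid (a point): Loose closed round glass jar with an aluminium lid, 50 mm in diameter, 60 mm high, about 130 g. The point is its centre, half-way up (30 mm above its underside); z is up.
- burs_mid (a point): Loose bur holder: round grey plastic block, 54 mm in diameter and 36 mm high, with a crowd of thin steel and brass burs standing up from its top to 54 mm; about 120 g. The point is on its axis 27 mm above its underside; z is up. Grasp it by the grey block.
- post_mid (a point): The taller ring post: loose turned wooden post 64 mm high, about 60 g: foot 38 mm in diameter and 8 mm high, narrowing at 12 mm to a straight stem 22 mm in diameter up to its tapered tip (a brass ring with a stone sits just below the tip). The point is on its axis, half-way up (32 mm above its underside); z is up.
- shortpost_mid (a point): The shorter ring post, not to be moved: same shape and stem as the taller one but only 36 mm high and its foot 30 mm in diameter, loose. The point is on its axis, 18 mm above its underside.
- anvil: Flat steel bench block, fixed to the bench: 80 x 80 mm, 25 mm high, always square to the bench. Origin at the centre of its underside, x away from the robot, y to the robot's left, z up.
- dish_a: White round ceramic dish for stones, 60 mm in diameter, 16 mm high, fixed; the right-hand one of two. Origin at the centre of its underside; its y axis points at the other dish, whose centre is 190 mm away.
- dish_b: The other, equal white dish (left-hand one), fixed. Origin at the centre of its underside.
- spot (a point): Centre of the 50 mm circle marked on top of the turntable: a white disc 150 mm in diameter, its top 30 mm above the bench, turning almost freely about a vertical axis (some 0.005 N m of friction), its base fixed. The point lies on the top surface, 46 mm from the turning axis; its x axis points from the turning axis outward, along the dark line drawn from the disc's centre to its rim through the circle. It starts at any angle.
Mind the look-alikes: they are no part of the job. Leave any blue look-alike of the anvil alone.

How it is judged:
At the end, for the whole second after the job is handed in: Upright, released, at rest: cube on block (10 mm, 0.2 rad of square); jar left of it (centres 100 mm apart in y, level in x, each +-15 mm); bur holder at the dishes' midpoint (+-15 mm); taller post within 10 mm of the circle's centre; circle moved under 12 mm, shorter post under 15 mm (angle between each of dap_mid, jar_mid, burs_mid, post_mid's own z axis and vertical below 0.1 rad and linear speed of each of dap, jar, burs, post below 0.02 m/s and angular speed of each of dap, jar, burs, post below 0.2 rad/s and horizontal distance between dap_mid and anvil below 0.01 m and height (world z) of dap_mid between 0.041 and 0.049 m and (angle between the x axis of dap_mid and the x axis of anvil, either way round below 0.2 rad or angle between the x axis of dap_mid and the y axis of anvil, either way round below 0.2 rad) and x of jar_mid in the frame of anvil between -0.015 and 0.015 m and y of jar_mid in the frame of anvil between 0.085 and 0.115 m and height (world z) of jar_mid between 0.026 and 0.034 m and x of burs_mid in the frame of dish_a between -0.015 and 0.015 m and y of burs_mid in the frame of dish_a between 0.08 and 0.11 m and height (world z) of burs_mid between 0.023 and 0.031 m and horizontal distance between post_mid and spot below 0.01 m and height (world z) of post_mid between 0.058 and 0.066 m); the robot touches nothing.
It fails at once if the turntable was turned (its marked circle moved more than 12 mm) (distance of spot from where it was at the start of the episode above 0.012 m).
It fails at once if the shorter ring post was disturbed (moved more than 15 mm) (distance of shortpost_mid from where it was at the start of the episode above 0.015 m).
It also fails if it takes over 107 s, if anything falls off the work surface, if the arm or the gripper's body presses on something with over 40 N, if the wrist force passes 120 N, or if a joint passes its speed limit or range.

## Working session

There is one attempt and no reset: what is moved stays moved. The work goes in short steps, Python scripts to look and compute and a tool call to move; the robot and the scene stay as the last step left them, time stands still between calls to the robot, and variables do not carry over. Pictures are saved under pics/ and viewed, and the job is handed in when it is done.

Besides the shell and the picture viewer there is one more tool, called after "Request:" in YAML: its name, and indented under it one key for each argument. move_arm: Moves the arm, as the interface text tells. Its arguments: {"type":"object","properties":{"deltas":{"type":"array"}},"required":["deltas"]}

```bash
ls; mkdir -p pics; python3 - <<'E'
from station import ctrl
import cv2,json
s=ctrl.get_state();print({k:v for k,v in s.items()})
print(ctrl.grip_point_offset)
for n in ["side","top","wrist"]:
    c=ctrl.get_calibration(n);print(n,c)
    f=ctrl.grab_frame(n);cv2.imwrite(f"pics/{n}0.png",f[:,:,::-1])
E
```

```text
pics
{'time': 0.0, 'joint_pos': array([-1.21249697,  0.61590629, -0.01259813,  1.42488785,  0.00806365,
        1.10340365, -0.04037979]), 'joint_velocities': array([ 1.34757842e-03,  2.19813552e-03, -4.85142290e-04, -5.87632868e-05,
        7.52242621e-04,  4.04186398e-04, -1.47289065e-03]), 'effort': array([-3.33500293e-05, -4.58925533e+01,  2.09066835e-01, -1.65740883e+01,
       -6.10648259e-02,  2.04713474e-02,  2.44334387e-04]), 'position': array([0.24368661, 0.60173683, 0.21749328]), 'eef_rot': array([-0.60054273, -3.08317353,  0.00394438]), 'wrist_force': array([-0.64758036,  0.28321654,  0.27116944]), 'ft_torque': array([ 0.05812659, -0.0032756 , -0.00129271]), 'width': 0.9976789869851552}
0.0188
side {'vfov': 51.27509565822743, 'cx': 253.5044530483756, 'cy': 191.66806362991562, 'R': array([[-0.82905606, -0.55878447,  0.02063878],
       [-0.28687601,  0.39336952, -0.87347729],
       [ 0.47996688, -0.73008241, -0.48642725]]), 't': array([0.41136427, 0.24108957, 0.70348291])}
top {'vfov': 57.854357513392216, 'cx': 264.7388315135067, 'cy': 193.53725674335075, 'R': array([[ 0.02304199, -0.999642  ,  0.01359911],
       [-0.98849965, -0.02481451, -0.14917331],
       [ 0.14945737, -0.01000547, -0.98871755]]), 't': array([-0.08729601,  0.52245304,  1.01887266])}
wrist {'vfov': 58.00401195479796, 'cx': 251.02440880061138, 'cy': 188.2367189758227, 'R': array([[ 0.37519502,  0.92694189, -0.00272391],
       [ 0.88501535, -0.35734765,  0.29841329],
       [ 0.27563839, -0.11437388, -0.95443286]]), 't': array([-0.64690904, -0.03588923,  0.39302932])}
```

View pics/top0.png

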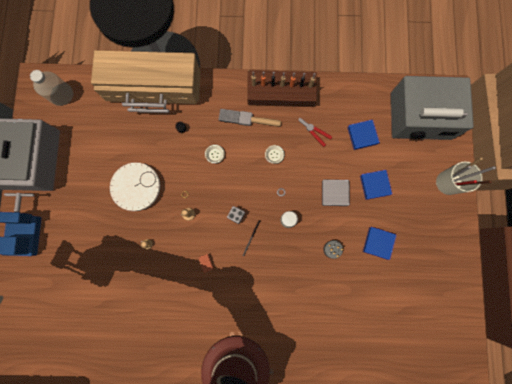

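View pics/side0.png

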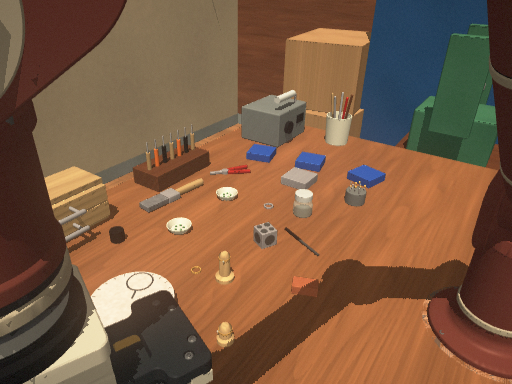

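View pics/wrist0.png

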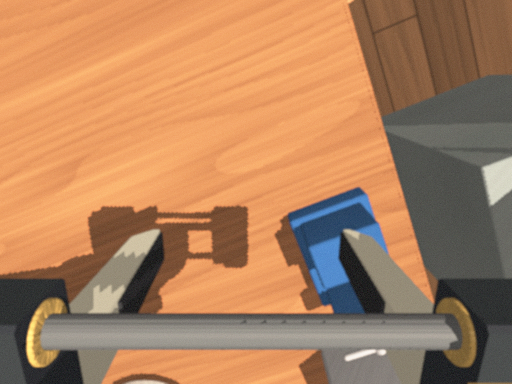

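```bash
cat > h.py <<'E'
import numpy as np, cv2
from station import ctrl
from scipy.spatial.transform import Rotation as Ro
def K(c):
    f=192/np.tan(np.radians(c["vfov"])/2); return f
def ray(c,u,v):
    f=K(c); d=np.array([(u-c["cx"])/f,(v-c["cy"])/f,1.]); R=np.array(c["R"]);t=np.array(c["t"])
    return -R.T@t, R.T@d
def onplane(c,u,v,z):
    o,d=ray(c,u,v); return o+d*(z-o[2])/d[2]
def proj(c,X):
    p=np.array(c["R"])@np.array(X)+np.array(c["t"]); f=K(c)
    return f*p[0]/p[2]+c["cx"], f*p[1]/p[2]+c["cy"]
E
python3 - <<'E'
import cv2
a=cv2.imread('pics/top0.png')
cv2.imwrite('pics/topA.png',cv2.resize(a[110:270,90:290],None,fx=4,fy=4,interpolation=cv2.INTER_CUBIC)[:600])
cv2.imwrite('pics/topB.png',cv2.resize(a[130:270,210:410],None,fx=4,fy=4,interpolation=cv2.INTER_CUBIC))
E
```

```text
(no output)
```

View pics/topA.png

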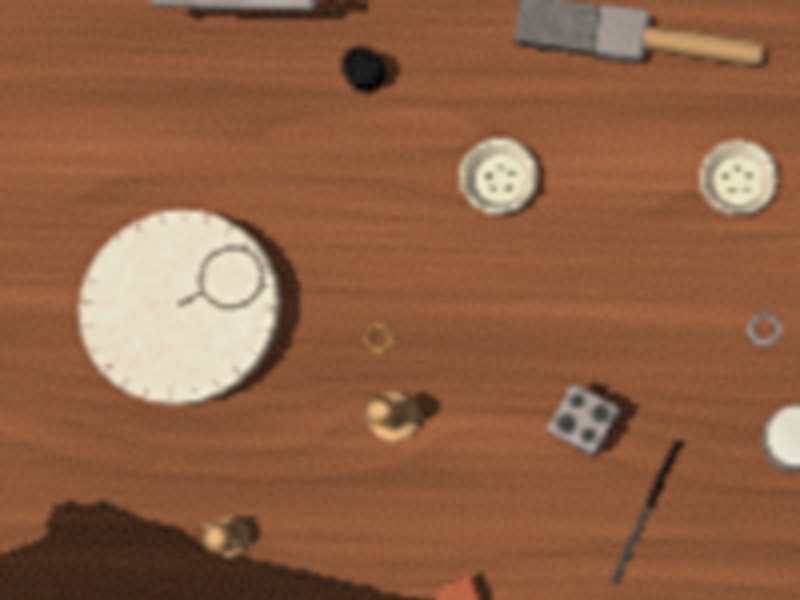

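View pics/topB.png

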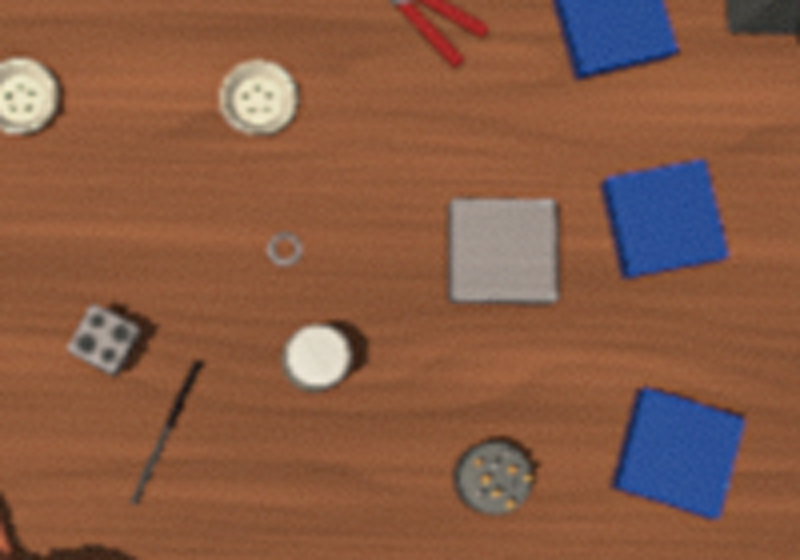

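```bash
python3 - <<'E'
from h import *
c=ctrl.get_calibration("top"); a=cv2.imread('pics/top0.png')
hsv=cv2.cvtColor(a,cv2.COLOR_BGR2HSV)
def blob(name,box,m,z):
    x0,y0,x1,y1=box; s=np.zeros(m.shape,np.uint8); s[y0:y1,x0:x1]=m[y0:y1,x0:x1]
    cs,_=cv2.findContours(s,cv2.RETR_EXTERNAL,cv2.CHAIN_APPROX_NONE); k=max(cs,key=cv2.contourArea)
    M=cv2.moments(k);(u,v),r=cv2.minEnclosingCircle(k); u1,v1=M['m10']/M['m00'],M['m01']/M['m00']
    print(name,'cen',np.round((u1,v1),1),'mec',np.round((u,v,r),1),'area',M['m00'],np.round(onplane(c,u1,v1,z),4),cv2.minAreaRect(k)); return k
H,S,V=[hsv[:,:,i].astype(int) for i in range(3)]
white=((S<90)&(V>120)).astype(np.uint8)*255
grey=((S<90)&(V>60)).astype(np.uint8)*255
blob('dish_a',(255,138,295,172),white,.016)
blob('dish_b',(195,138,235,172),white,.016)
blob('table',(95,150,170,220),white,.030)
blob('jar',(275,205,305,235),white,.060)
k=blob('anvil',(315,170,358,215),grey,.025)
blob('burs',(320,235,346,264),grey,.036)
k=blob('cube',(222,200,252,230),grey,.040)
post=((S<170)&(H<30)&(V>110)).astype(np.uint8)*255
for p in [(188,214),(183,216),(147,244),(100,240),(206,200)]: print(p,hsv[p[1],p[0]])
# circle: hand px from 4x crop
for n,(X,Y) in dict(circ=(232,277),tabc=(180,303),ptall=(394,418),pshort=(228,537)).items():
    u,v=X/4+90-.375,Y/4+110-.375
    print(n,(u,v),onplane(c,u,v,.03 if n in('circ','tabc') else .008))
E
```

```text
dish_a cen [274.3 154. ] mec [274.3 154.1   9.7] area 258.5 [ 0.6555 -0.1022  0.016 ] ((274.0000305175781, 154.00001525878906), (18.384775161743164, 18.384775161743164), 45.0)
dish_b cen [214.2 153.5] mec [214.1 153.6   9.7] area 262.5 [0.6521 0.0881 0.016 ] ((214.0, 153.5), (19.0, 18.0), 90.0)
table cen [134.2 186.3] mec [134.6 187.   25.3] area 1836.0 [0.5382 0.3265 0.03  ] ((134.5, 186.0), (49.0, 48.0), 0.0)
jar cen [288.6 218.7] mec [288.7 219.1   8.4] area 193.0 [ 0.4477 -0.1469  0.06  ] ((289.0, 218.5), (15.0, 16.0), 90.0)
anvil cen [335.4 192.5] mec [335.5 192.5  17.7] area 669.0 [ 0.5353 -0.2938  0.025 ] ((335.5, 192.0), (27.0, 26.0), 0.0)
burs cen [332.8 248.8] mec [333.  249.    9.5] area 241.0 [ 0.3627 -0.2823  0.036 ] ((333.0, 249.0), (18.0, 18.0), 90.0)
cube cen [235.8 214.3] mec [235.6 214.3   9. ] area 181.5 [0.4587 0.0112 0.04  ] ((235.80003356933594, 214.40003967285156), (14.310833930969238, 14.310833930969238), 26.56505012512207)
(188, 214) [ 14 129  83]
(183, 216) [ 15 128 192]
(147, 244) [ 16 123  95]
(100, 240) [ 11 154 144]
(206, 200) [ 11 151 140]
circ (147.625, 178.875) [0.56249986 0.28700861 0.03      ]
tabc (134.625, 185.375) [0.54119535 0.32524916 0.03      ]
ptall (188.125, 214.125) [0.45866009 0.1611415  0.008     ]
pshort (146.625, 243.875) [0.36447669 0.28257427 0.008     ]
```

```bash
cat >> h.py <<'E'
def delta(p,yaw_deg,show=True):
    """yaw = world angle of tool y axis; tool z down. returns shift cm, turn about tool z"""
    s=ctrl.get_state(); R=Ro.from_rotvec(s['eef_rot']).as_matrix()
    y=np.radians(yaw_deg); ty=np.array([np.cos(y),np.sin(y),0]); tz=np.array([0,0,-1.]); tx=np.cross(ty,tz)
    T=np.stack([tx,ty,tz],1); rv=Ro.from_matrix(R.T@T).as_rotvec()
    d=R.T@(np.array(p)-s['position'])*100
    print('t',round(s['time'],2),'shift',np.round(d,2),'turn',np.round(rv,3),'yaw now',round(float(np.degrees(np.arctan2(R[1,1],R[0,1]))),1),'pos',np.round(s['position'],4),'w',round(float(s['width']),3),'F',np.round(s['wrist_force'],1),'j',np.round(s['joint_pos'],2))
def snap(n,name):
    c=ctrl.get_calibration(n); f=ctrl.grab_frame(n)[:,:,::-1].copy(); cv2.imwrite(f'pics/{name}.png',f); np.save(f'pics/{name}.npy',c,allow_pickle=True); return c,f
E
python3 - <<'E'
from h import *
c=ctrl.get_calibration("wrist");R=np.array(c["R"]);o=-R.T@c["t"]
s=ctrl.get_state();Rt=Ro.from_rotvec(s['eef_rot']).as_matrix()
print('cam in tool',Rt.T@(o-s['position']),'axes',np.round(R@Rt,3)); print('tcp px',proj(c,s['position']))
delta((.459,.161,.16),90)
E
```

```text
cam in tool [ 0.08312745 -0.00171587 -0.16645036] axes [[ 0.     1.     0.   ]
 [-0.954  0.    -0.298]
 [-0.298 -0.     0.954]]
tcp px (np.float64(254.38874578504405), np.float64(244.19493858533826))
t 0.15 shift [-36.5  -32.78   5.84] turn [-0.002 -0.    -0.385] yaw now 68.0 pos [0.2437 0.6019 0.2178] w 0.999 F [-0.3  0.6 -0.3] j [-1.21  0.62 -0.01  1.42  0.01  1.1  -0.04]
```

Request:
move_arm:
  deltas:
    - [[-36.5,-32.8,3],[0,0,-0.385],0]
    - [[-36.5,-32.8,3],[0,0,-0.385],0]
    - [[-36.5,-32.8,3],[0,0,-0.385],0]
    - [[-36.5,-32.8,3],[0,0,-0.385],0]
    - [[-36.5,-32.8,3],[0,0,-0.385],0]
    - [[-36.5,-32.8,3],[0,0,-0.385],0]
    - [[-36.5,-32.8,3],[0,0,-0.385],0]
    - [[-36.5,-32.8,5.8],[0,0,-0.385],0]
    - [[-36.5,-32.8,5.8],[0,0,-0.385],0]
    - [[-36.5,-32.8,5.8],[0,0,-0.385],0]
    - [[-36.5,-32.8,5.8],[0,0,-0.385],0]
    - [[-36.5,-32.8,5.8],[0,0,-0.385],0]

```text
time: 1.35
position: [0.4593, 0.1603, 0.1602]
eef_rot: [-0.005, -3.14, 0.0]
wrist_force: [0.3, 0.9, 0.1]
width: 1.003
```

```bash
python3 - <<'E'
from h import *
snap('wrist','w1')
delta((.459,.161,.16),90)
E
```

```text
t 1.4 shift [-0.01 -0.11  0.06] turn [ 0.001 -0.001  0.   ] yaw now 90.0 pos [0.4589 0.1621 0.1606] w 1.001 F [ 0.7  0.2 -0.2] j [-0.33  0.44 -0.08  1.96  0.05  0.75  1.14]
```

View pics/w1.png

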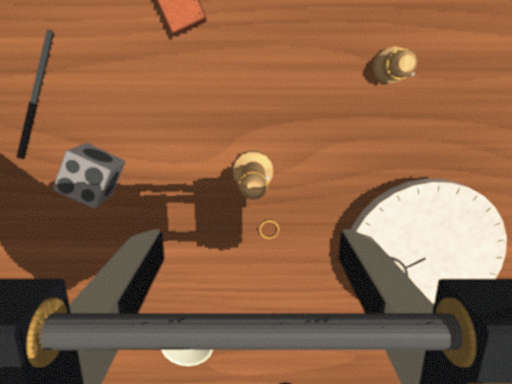

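```bash
python3 - <<'E'
from h import *
a=cv2.imread('pics/w1.png'); cv2.imwrite('pics/w1z.png',np.hstack([cv2.resize(a[140:210,215:285],(400,400),interpolation=cv2.INTER_CUBIC),cv2.resize(a[30:100,360:430],(400,400),interpolation=cv2.INTER_CUBIC)]))
c=np.load('pics/w1.npy',allow_pickle=True).item()
for X in [(.459,.161,0),(.459,.161,.008),(.459,.161,.064)]: print(proj(c,X))
E
```

```text
(np.float64(253.70433088392613), np.float64(170.2223858785274))
(np.float64(253.75968467747825), np.float64(172.30562782993974))
(np.float64(254.2330444658027), np.float64(190.12053997720824))
```

View pics/w1z.png

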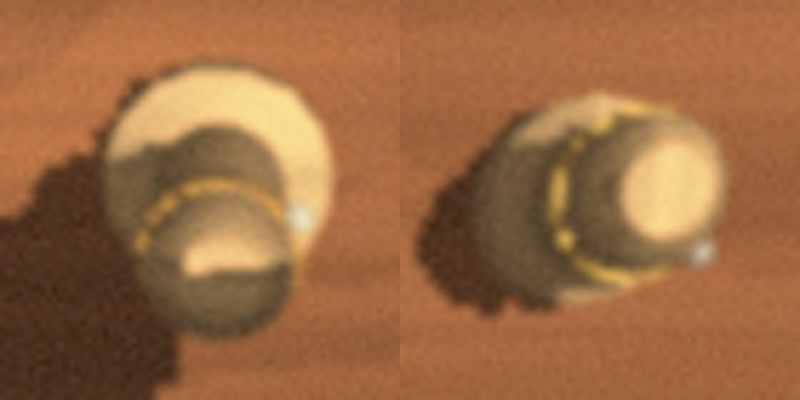

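Request:
move_arm:
  deltas:
    - [[0.1,0,2],[0,0,1.396],0]
    - [[0.1,0,4],[0,0,1.396],0]
    - [[0.1,0,5],[0,0,1.396],0]
    - [[0.1,0,6],[0,0,1.396],0]
    - [[0.1,0,7],[0,0,1.396],0]
    - [[0.1,0,8],[0,0,1.396],0]
    - [[0.1,0,8.5],[0,0,1.396],0]
    - [[0.1,0,9],[0,0,1.396],0]
    - [[0.1,0,9],[0,0,1.396],0]
    - [[0.1,0,9],[0,0,1.396],0]
    - [[0.1,0,11],[0,0,1.396],0]
    - [[0.1,0,14.4],[0,0,1.396],0]

```text
time: 2.6
position: [0.4596, 0.1654, 0.0179]
eef_rot: [2.011, 2.411, 0.01]
wrist_force: [0.1, -0.1, -0.3]
width: 0.999
```

```bash
python3 - <<'E'
from h import *
snap('wrist','w2')
delta((.458,.161,.016),10)
E
```

```text
t 2.65 shift [-0.33  0.19 -0.34] turn [-0.005 -0.001  0.006] yaw now 10.3 pos [0.4555 0.1639 0.0126] w 1.001 F [-1.4 -0.5 -1.7] j [-0.54  0.71  0.22  2.09 -0.39  0.39  0.18]
```

View pics/w2.png

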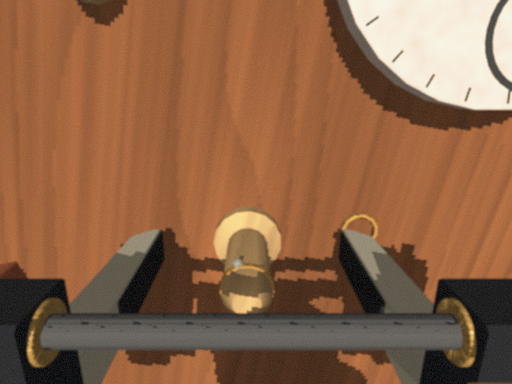

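```bash
python3 - <<'E'
from h import *
c=np.load('pics/w2.npy',allow_pickle=True).item()
print(onplane(c,248,241,.006))
delta((.458,.161,.016),10)
E
```

```text
[0.45831985 0.15984705 0.006     ]
t 2.65 shift [-0.33  0.19 -0.34] turn [-0.005 -0.001  0.006] yaw now 10.3 pos [0.4555 0.1639 0.0126] w 1.001 F [-1.4 -0.5 -1.7] j [-0.54  0.71  0.22  2.09 -0.39  0.39  0.18]
```

Request:
move_arm:
  deltas:
    - [[0,0,0],[0,0,0],0]
    - [[0,0,0],[0,0,0],255]
    - [[0,0,0],[0,0,0],255]
    - [[0,0,0],[0,0,0],255]
    - [[0,0,0],[0,0,0],255]
    - [[0,0,0],[0,0,0],255]
    - [[0,0,0],[0,0,0],255]
    - [[0,0,0],[0,0,0],255]
    - [[0,0,0],[0,0,0],255]
    - [[0,0,0],[0,0,0],255]
    - [[0,0,0],[0,0,0],255]

```text
time: 3.75
position: [0.4582, 0.1614, 0.0166]
eef_rot: [-2.019, -2.407, 0.0]
wrist_force: [0.6, 1.0, -0.0]
width: 0.229
```

```bash
python3 - <<'E'
from h import *
snap('wrist','w3')
delta((.458,.161,.016),10)
E
```

```text
t 3.8 shift [-0.04 -0.02  0.06] turn [-0.  0.  0.] yaw now 10.0 pos [0.4581 0.1614 0.0166] w 0.229 F [-1.1  0.5 -0.1] j [-0.54  0.7   0.23  2.08 -0.39  0.4   0.18]
```

View pics/w3.png

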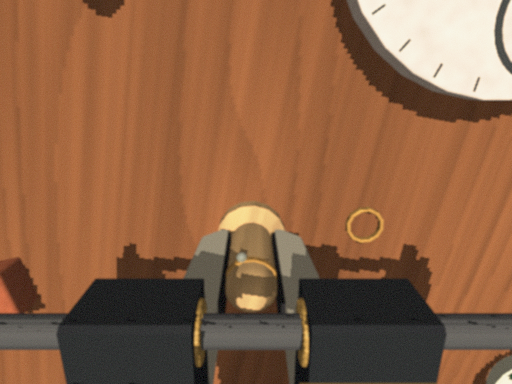

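```bash
python3 - <<'E'
from h import *
delta((.5625,.240,.14),10)
E
```

```text
t 3.8 shift [  5.92  11.64 -12.34] turn [-0.  0.  0.] yaw now 10.0 pos [0.4581 0.1614 0.0166] w 0.229 F [-1.1  0.5 -0.1] j [-0.54  0.7   0.23  2.08 -0.39  0.4   0.18]
```

Request:
move_arm:
  deltas:
    - [[0,0,-2],[0,0,0],255]
    - [[0,0,-6],[0,0,0],255]
    - [[0,0,-9],[0,0,0],255]
    - [[2,4,-12.3],[0,0,0],255]
    - [[4,8,-12.3],[0,0,0],255]
    - [[5.9,11.6,-12.3],[0,0,0],255]
    - [[5.9,11.6,-12.3],[0,0,0],255]
    - [[5.9,11.6,-12.3],[0,0,0],255]
    - [[5.9,11.6,-12.3],[0,0,0],255]
    - [[5.9,11.6,-12.3],[0,0,0],255]

```text
time: 4.8
position: [0.5611, 0.2384, 0.1395]
eef_rot: [-2.02, -2.405, 0.003]
wrist_force: [-0.1, 0.1, -0.6]
width: 0.231
```

```bash
python3 - <<'E'
from h import *
snap('wrist','w4')
delta((.5625,.287,.14),10)
c=np.load('pics/w4.npy',allow_pickle=True).item()
print(proj(c,(.5625,.287,.03)))
E
```

```text
t 4.85 shift [ 4.74  0.96 -0.03] turn [-0.001  0.    -0.001] yaw now 10.0 pos [0.5613 0.2387 0.1397] w 0.23 F [ 0.2  0.6 -0.8] j [-0.66  0.66  0.38  1.65 -0.29  0.89  0.  ]
(np.float64(264.43765138606705), np.float64(125.15539557195284))
```

View pics/w4.png

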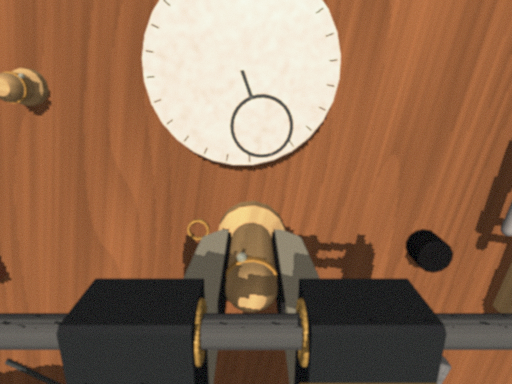

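```bash
python3 - <<'E'
from h import *
a=cv2.imread('pics/w4.png');c=np.load('pics/w4.npy',allow_pickle=True).item()
g=cv2.cvtColor(a,cv2.COLOR_BGR2GRAY)
s=(g[85:170,222:302]<140).astype(np.uint8)*255
cs,_=cv2.findContours(s,cv2.RETR_CCOMP,cv2.CHAIN_APPROX_NONE)
for k in cs:
    if len(k)>60:
        e=cv2.fitEllipse(k); u,v=e[0][0]+222,e[0][1]+85; print(u,v,e[1],onplane(c,u,v,.03))
s=ctrl.get_state();R=Ro.from_rotvec(s['eef_rot']).as_matrix()
# post foot centre at TCP + .008 below-ish
for dz in (.008,.012,.016): print(dz,proj(c,s['position']+R@np.array([0,0,dz])))
cv2.imwrite('pics/w4z.png',cv2.resize(a[190:330,180:330],None,fx=4,fy=4,interpolation=cv2.INTER_CUBIC))
E
```

```text
265.22596740722656 158.69147491455078 (23.72242546081543, 92.8549575805664) [0.56810976 0.26053732 0.03      ]
260.74910736083984 124.05803298950195 (59.79107666015625, 66.79133605957031) [0.55947549 0.28734047 0.03      ]
261.23432540893555 125.6175765991211 (57.88433837890625, 58.5550422668457) [0.56007399 0.28620645 0.03      ]
0.008 (np.float64(252.5972132552025), np.float64(235.16161853880539))
0.012 (np.float64(252.56999561250075), np.float64(232.11192608639467))
0.016 (np.float64(252.54382563569325), np.float64(229.179622887888))
```

View pics/w4z.png

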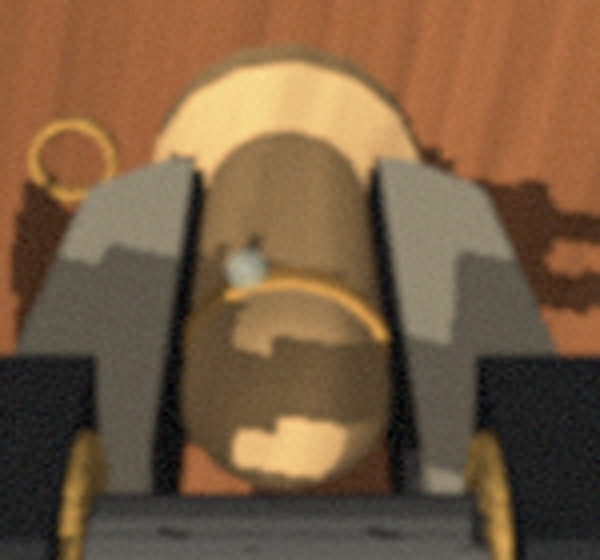

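```bash
python3 - <<'E'
from h import *
delta((.561,.2875,.0485),10)
E
```

```text
t 4.85 shift [4.82 0.83 9.12] turn [-0.001  0.    -0.001] yaw now 10.0 pos [0.5613 0.2387 0.1397] w 0.23 F [ 0.2  0.6 -0.8] j [-0.66  0.66  0.38  1.65 -0.29  0.89  0.  ]
```

Request:
move_arm:
  deltas:
    - [[2.5,0.4,1],[0,0,0],255]
    - [[4.8,0.8,2],[0,0,0],255]
    - [[4.8,0.8,4],[0,0,0],255]
    - [[4.8,0.8,6],[0,0,0],255]
    - [[4.8,0.8,7.5],[0,0,0],255]
    - [[4.8,0.8,8.5],[0,0,0],255]
    - [[4.8,0.8,8.8],[0,0,0],255]
    - [[4.8,0.8,8.9],[0,0,0],255]
    - [[4.8,0.8,8.9],[0,0,0],255]
    - [[4.8,0.8,8.9],[0,0,0],255]

```text
time: 5.85
position: [0.5622, 0.2886, 0.0515]
eef_rot: [2.018, 2.407, 0.002]
wrist_force: [0.5, 0.4, -0.6]
width: 0.232
```

```bash
python3 - <<'E'
from h import *
snap('wrist','w5'); snap('side','s5')
delta((.561,.2875,.0466),10)
E
```

```text
t 5.95 shift [-0.09 -0.12  0.47] turn [ 0.001 -0.     0.   ] yaw now 10.0 pos [0.562  0.2886 0.0513] w 0.227 F [ 0.6  0.1 -1. ] j [-0.7   0.8   0.33  1.65 -0.35  0.75 -0.03]
```

View pics/w5.png

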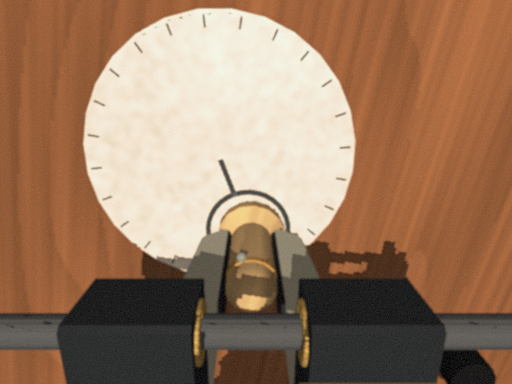

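Request:
move_arm:
  deltas:
    - [[-0.1,-0.15,0.1],[0,0,0],255]
    - [[-0.1,-0.15,0.2],[0,0,0],255]
    - [[-0.1,-0.15,0.3],[0,0,0],255]
    - [[-0.1,-0.15,0.4],[0,0,0],255]
    - [[-0.1,-0.15,0.45],[0,0,0],255]
    - [[-0.1,-0.15,0.45],[0,0,0],255]

```text
time: 6.55
position: [0.5606, 0.2873, 0.0466]
eef_rot: [2.019, 2.407, 0.001]
wrist_force: [-1.1, -1.1, 3.7]
width: 0.23
```

```bash
python3 - <<'E'
from h import *
delta((.561,.2875,.0466),10)
E
```

```text
t 6.55 shift [0.02 0.04 0.  ] turn [ 0.001 -0.     0.001] yaw now 10.0 pos [0.5606 0.2873 0.0466] w 0.23 F [-1.1 -1.1  3.7] j [-0.7   0.8   0.33  1.66 -0.35  0.74 -0.03]
```

Request:
move_arm:
  deltas:
    - [[0,0,0],[0,0,0],120]
    - [[0,0,0],[0,0,0],120]
    - [[0,0,0],[0,0,0],120]
    - [[0,0,0],[0,0,0],120]
    - [[0,0,-1],[0,0,0],100]
    - [[0,0,-3],[0,0,0],80]
    - [[0,0,-7],[0,0,0],0]
    - [[0,0,-11],[0,0,0],0]
    - [[0,0,-12],[0,0,0],0]
    - [[0,0,-12],[0,0,0],0]

```text
time: 7.55
position: [0.5617, 0.2876, 0.1689]
eef_rot: [2.018, 2.406, 0.008]
wrist_force: [-0.1, -0.1, -1.5]
width: 0.972
```

```bash
python3 - <<'E'
from h import *
snap('wrist','w6')
delta((.459,.011,.16),10)
E
```

```text
t 7.6 shift [-25.44 -14.79   0.65] turn [ 0.001 -0.001  0.001] yaw now 10.0 pos [0.5603 0.2872 0.1667] w 0.991 F [-0.3  0.5  0.2] j [-0.74  0.66  0.39  1.56 -0.29  0.98 -0.08]
```

View pics/w6.png

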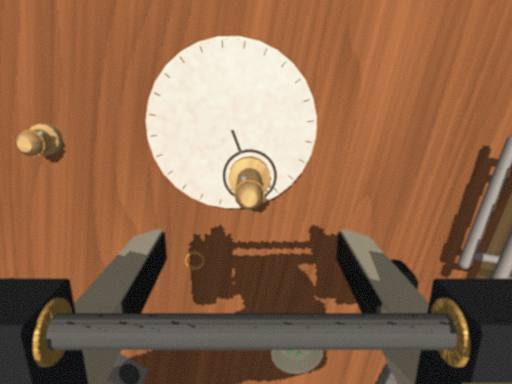

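Request:
move_arm:
  deltas:
    - [[-25.4,-14.8,0],[0,0,0],0]
    - [[-25.4,-14.8,0],[0,0,0],0]
    - [[-25.4,-14.8,0],[0,0,0],0]
    - [[-25.4,-14.8,0],[0,0,0],0]
    - [[-25.4,-14.8,0],[0,0,0],0]
    - [[-25.4,-14.8,0],[0,0,0],0]
    - [[-25.4,-14.8,0.6],[0,0,0],0]
    - [[-25.4,-14.8,0.6],[0,0,0],0]
    - [[-25.4,-14.8,0.6],[0,0,0],0]
    - [[-25.4,-14.8,0.6],[0,0,0],0]
    - [[-25.4,-14.8,0.6],[0,0,0],0]

```text
time: 8.7
position: [0.4591, 0.0126, 0.1599]
eef_rot: [-2.015, -2.41, 0.0]
wrist_force: [0.6, 0.3, 0.8]
width: 0.998
```

```bash
python3 - <<'E'
from h import *
snap('wrist','w7')
delta((.459,.011,.16),10)
a=cv2.imread('pics/w7.png');cv2.imwrite('pics/w7z.png',cv2.resize(a[130:270,180:330],None,fx=4,fy=4,interpolation=cv2.INTER_CUBIC))
E
```

```text
t 8.75 shift [-0.13 -0.03 -0.  ] turn [-0.    -0.     0.003] yaw now 10.2 pos [0.4591 0.0123 0.16  ] w 1.0 F [-0.6  0.1 -0.4] j [-0.36  0.43  0.4   2.04 -0.25  0.72  0.37]
```

View pics/w7z.png

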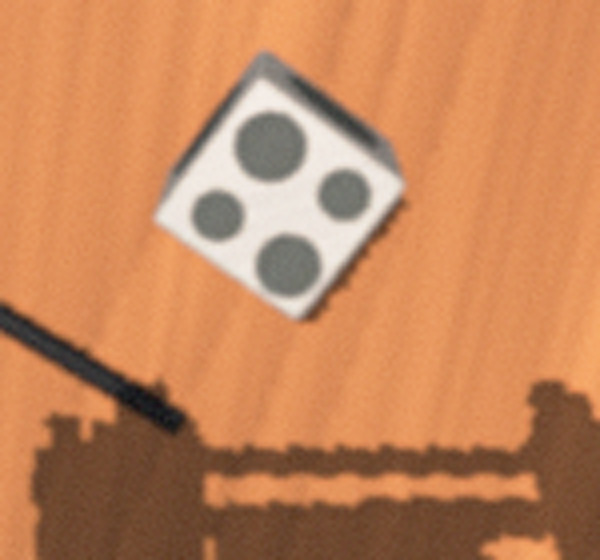

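```bash
python3 - <<'E'
from h import *
c=np.load('pics/w7.npy',allow_pickle=True).item()
P=np.array([onplane(c,x/4+180-.375,y/4+130-.375,.04) for x,y in [(262,78),(403,186),(298,320),(155,217)]])
print(P.round(4),P.mean(0).round(4))
for i in range(4):
    e=P[(i+1)%4]-P[i]; print(np.linalg.norm(e).round(4),np.degrees(np.arctan2(e[1],e[0])).round(1))
E
```

```text
[[ 0.4489  0.0377  0.04  ]
 [ 0.4827  0.02    0.04  ]
 [ 0.466  -0.0142  0.04  ]
 [ 0.4314  0.0037  0.04  ]] [0.4572 0.0118 0.04  ]
0.0381 -27.7
0.038 -116.0
0.039 152.7
0.0382 62.7
```

```bash
python3 - <<'E'
from h import *
delta((.4572,.0118,.008),-27.4)
E
```

```text
t 8.75 shift [-0.02 -0.19 15.2 ] turn [-0.    -0.     0.656] yaw now 10.2 pos [0.4591 0.0123 0.16  ] w 1.0 F [-0.6  0.1 -0.4] j [-0.36  0.43  0.4   2.04 -0.25  0.72  0.37]
```

Request:
move_arm:
  deltas:
    - [[0,-0.2,2],[0,0,0.656],0]
    - [[0,-0.2,4],[0,0,0.656],0]
    - [[0,-0.2,6],[0,0,0.656],0]
    - [[0,-0.2,8],[0,0,0.656],0]
    - [[0,-0.2,8.5],[0,0,0.656],0]
    - [[0,-0.2,9],[0,0,0.656],0]
    - [[0,-0.2,11],[0,0,0.656],0]
    - [[0,-0.2,13],[0,0,0.656],0]
    - [[0,-0.2,14.5],[0,0,0.656],0]
    - [[0,-0.2,15.2],[0,0,0.656],0]
    - [[0,-0.2,15.2],[0,0,0.656],0]
    - [[0,-0.2,15.2],[0,0,0.656],0]

```text
time: 9.95
position: [0.4574, 0.0109, 0.0086]
eef_rot: [2.686, 1.629, 0.001]
wrist_force: [0.2, -0.1, 0.6]
width: 1.003
```

```bash
python3 - <<'E'
from h import *
snap('wrist','w8')
delta((.4572,.0118,.008),-27.4)
E
```

```text
t 10.0 shift [ 0.06 -0.07  0.08] turn [ 0.001 -0.001 -0.002] yaw now -27.5 pos [0.4575 0.0109 0.0088] w 1.006 F [-1.1  0.8  0.8] j [-0.29  0.71  0.33  2.17 -0.64  0.36  0.09]
```

View pics/w8.png

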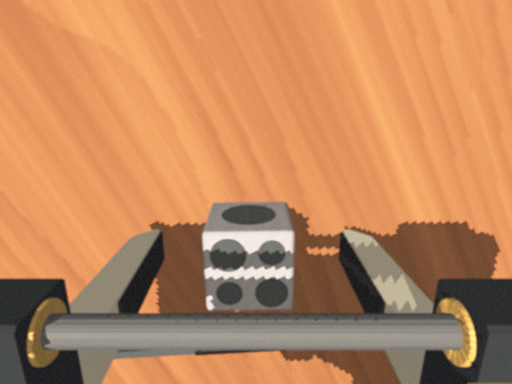

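Request:
move_arm:
  deltas:
    - [[0,0,0],[0,0,0],255]
    - [[0,0,0],[0,0,0],255]
    - [[0,0,0],[0,0,0],255]
    - [[0,0,0],[0,0,0],255]
    - [[0,0,0],[0,0,0],255]
    - [[0,0,0],[0,0,0],255]
    - [[0,0,0],[0,0,0],255]
    - [[0,0,-2],[0,0,0],255]
    - [[0,0,-5],[0,0,0],255]
    - [[0,0,-9],[0,0,0],255]
    - [[0,0,-13],[0,0,0],255]
    - [[0,0,-15],[0,0,0],255]

```text
time: 11.2
position: [0.4573, 0.0107, 0.1603]
eef_rot: [2.686, 1.627, 0.003]
wrist_force: [-0.0, 0.0, -4.1]
width: 0.429
```

```bash
python3 - <<'E'
from h import *
delta((.52,-.28,.16),0)
E
```

```text
t 11.2 shift [-22.87  19.02   0.05] turn [ 0.002 -0.001 -0.481] yaw now -27.6 pos [0.4573 0.0107 0.1603] w 0.429 F [-0.   0.  -4.1] j [-0.51  0.46  0.63  2.05 -0.39  0.75 -0.12]
```

Request:
move_arm:
  deltas:
    - [[-27,22.9,0],[0,0,-0.481],255]
    - [[-27,22.9,0],[0,0,-0.481],255]
    - [[-27,22.9,0],[0,0,-0.481],255]
    - [[-27,22.9,0],[0,0,-0.481],255]
    - [[-27,22.9,0],[0,0,-0.481],255]
    - [[-27,22.9,0],[0,0,-0.481],255]
    - [[-27,22.9,0],[0,0,-0.481],255]
    - [[-27,22.9,0],[0,0,-0.481],255]
    - [[-27,22.9,0],[0,0,-0.481],255]
    - [[-27,22.9,0],[0,0,-0.481],255]
    - [[-27,22.9,0],[0,0,-0.481],255]
    - [[-27,22.9,0],[0,0,-0.481],255]

```text
time: 12.4
position: [0.5353, -0.3323, 0.158]
eef_rot: [-2.218, -2.223, -0.001]
wrist_force: [-0.0, 0.1, -3.7]
width: 0.427
```

```bash
python3 - <<'E'
from h import *
snap('wrist','w9')
delta((.5353,-.2938,.16),0)
E
```

```text
t 12.45 shift [ 3.89  0.01 -0.18] turn [-0.    -0.001  0.002] yaw now 0.1 pos [ 0.5353 -0.3327  0.1582] w 0.433 F [ 0.7 -0.3 -4.8] j [ 0.27  0.68  0.43  1.57 -0.32  0.97  0.81]
```

View pics/w9.png

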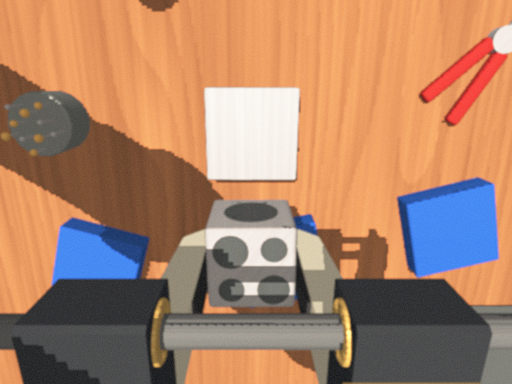

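```bash
python3 - <<'E'
from h import *
a=cv2.imread('pics/w9.png');c=np.load('pics/w9.npy',allow_pickle=True).item()
s=np.zeros(a.shape[:2],np.uint8); s[70:195,190:315]=((a[70:195,190:315].min(2)>190)*255)
k=max(cv2.findContours(s,0,1)[0],key=cv2.contourArea); ap=cv2.approxPolyDP(k,8,True)[:,0]; print(ap.tolist())
P=np.array([onplane(c,u,v,.025) for u,v in ap]);print(P.round(4),P.mean(0))
S=ctrl.get_state();R=Ro.from_rotvec(S['eef_rot']).as_matrix()
# cube in tool: cube top face back/front corners; predicted if centred, underside .008 below TCP
for q in [(x,y,z) for x in(-.02,.02) for y in (-.02,.02) for z in (-.032,.008)]: print(q,np.round(proj(c,S['position']+R@np.array(q)),1))
cv2.imwrite('pics/w9z.png',cv2.resize(a[180:320,180:330],None,fx=4,fy=4,interpolation=cv2.INTER_CUBIC))
E
```

```text
[[205, 88], [208, 177], [294, 178], [298, 89]]
[[ 0.4965 -0.2569  0.025 ]
 [ 0.4964 -0.3336  0.025 ]
 [ 0.5736 -0.3343  0.025 ]
 [ 0.5738 -0.2575  0.025 ]] [ 0.53507668 -0.29558843  0.025     ]
(-0.02, -0.02, -0.032) [208.  313.6]
(-0.02, -0.02, 0.008) [216.3 268.3]
(-0.02, 0.02, -0.032) [295.3 313.6]
(-0.02, 0.02, 0.008) [286.7 268.3]
(0.02, -0.02, -0.032) [204.5 233.6]
(0.02, -0.02, 0.008) [214.1 201.9]
(0.02, 0.02, -0.032) [298.9 233.7]
(0.02, 0.02, 0.008) [289.1 202. ]
```

View pics/w9z.png

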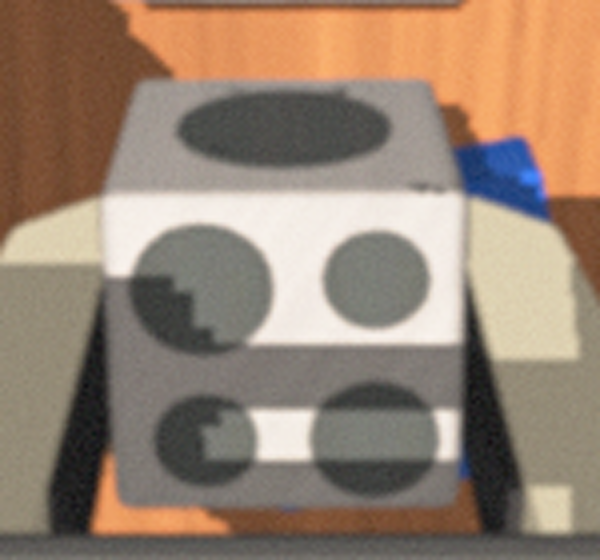

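```bash
python3 - <<'E'
from h import *
delta((.5357,-.2957,.036),0)
E
```

```text
t 12.45 shift [ 3.69  0.05 12.22] turn [-0.    -0.001  0.002] yaw now 0.1 pos [ 0.5353 -0.3327  0.1582] w 0.433 F [ 0.7 -0.3 -4.8] j [ 0.27  0.68  0.43  1.57 -0.32  0.97  0.81]
```

Request:
move_arm:
  deltas:
    - [[2,0,1],[0,0,0.002],255]
    - [[3.7,0.05,3],[0,0,0.002],255]
    - [[3.7,0.05,6],[0,0,0.002],255]
    - [[3.7,0.05,8.5],[0,0,0.002],255]
    - [[3.7,0.05,10.5],[0,0,0.002],255]
    - [[3.7,0.05,11.5],[0,0,0.002],255]
    - [[3.7,0.05,11.9],[0,0,0.002],255]
    - [[3.7,0.05,12.1],[0,0,0.002],255]
    - [[3.7,0.05,12.1],[0,0,0.002],255]
    - [[3.7,0.05,12.1],[0,0,0.002],255]

```text
time: 13.45
position: [0.5361, -0.2979, 0.0382]
eef_rot: [2.222, 2.218, 0.001]
wrist_force: [-0.6, -0.4, -3.8]
width: 0.427
```

```bash
python3 - <<'E'
from h import *
snap('wrist','w10'); snap('top','t10')
delta((.5357,-.2957,.034),0)
a=cv2.imread('pics/t10.png');cv2.imwrite('pics/t10z.png',cv2.resize(a[130:270,210:410],None,fx=4,fy=4,interpolation=cv2.INTER_CUBIC))
E
```

```text
t 13.55 shift [ 0.21 -0.02  0.4 ] turn [ 0.001  0.001 -0.002] yaw now -0.1 pos [ 0.5359 -0.2977  0.038 ] w 0.43 F [-1.   0.1 -5.1] j [ 0.26  0.8   0.36  1.72 -0.41  0.7   0.83]
```

View pics/w10.png

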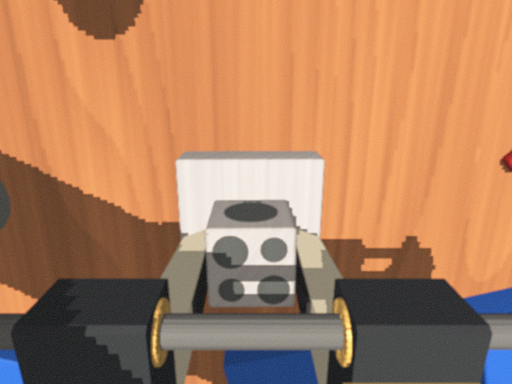

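```bash
python3 - <<'E'
from h import *
c=np.load('pics/w10.npy',allow_pickle=True).item()
print(onplane(c,250,159,.025),onplane(c,250,201,.0293),[onplane(c,u,165,.025)[0] for u in (178,322)],[onplane(c,u,201,.0293)[0] for u in (212,290)])
print([onplane(c,250,r,.0693)[1] for r in (227.5,306)])
E
```

```text
[ 0.53535888 -0.25612564  0.025     ] [ 0.53530328 -0.27817879  0.0293    ] [np.float64(0.49704300977980326), np.float64(0.573687046267549)] [np.float64(0.5149145174054215), np.float64(0.5567745382786385)]
[np.float64(-0.27590881061313444), np.float64(-0.3150129477804902)]
```

View pics/t10z.png

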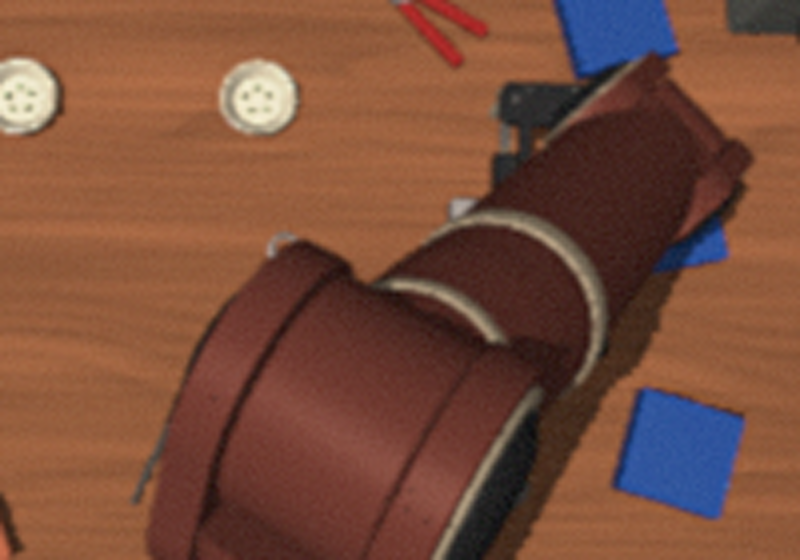

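Request:
move_arm:
  deltas:
    - [[0.1,0,0.1],[0,0,-0.002],255]
    - [[0.1,0,0.2],[0,0,-0.002],255]
    - [[0.1,0,0.3],[0,0,-0.002],255]
    - [[0.1,0,0.4],[0,0,-0.002],255]
    - [[0.1,0,0.4],[0,0,-0.002],255]
    - [[0.1,0,0.4],[0,0,-0.002],255]

```text
time: 14.15
position: [0.5356, -0.2963, 0.0347]
eef_rot: [-2.221, -2.222, -0.001]
wrist_force: [-2.3, 1.7, 4.7]
width: 0.426
```

Request:
move_arm:
  deltas:
    - [[0,0,0],[0,0,0],80]
    - [[0,0,0],[0,0,0],80]
    - [[0,0,0],[0,0,0],80]
    - [[0,0,0],[0,0,0],0]
    - [[0,0,0],[0,0,0],0]
    - [[0,0,-2],[0,0,0],0]
    - [[0,0,-5],[0,0,0],0]
    - [[0,0,-9],[0,0,0],0]
    - [[0,0,-13],[0,0,0],0]
    - [[0,0,-14],[0,0,0],0]
    - [[0,0,-14],[0,0,0],0]

```text
time: 15.25
position: [0.5363, -0.2971, 0.175]
eef_rot: [2.219, 2.219, 0.002]
wrist_force: [-0.9, 0.2, -0.8]
width: 0.999
```

```bash
python3 - <<'E'
from h import *
snap('wrist','w11')
delta((.4477,-.147,.17),0)
E
```

```text
t 15.3 shift [14.91 -8.76  0.3 ] turn [ 0. -0.  0.] yaw now 0.0 pos [ 0.5353 -0.2961  0.1729] w 0.997 F [-0.5 -0.1 -0.3] j [ 0.2   0.63  0.45  1.61 -0.32  0.97  0.76]
```

View pics/w11.png

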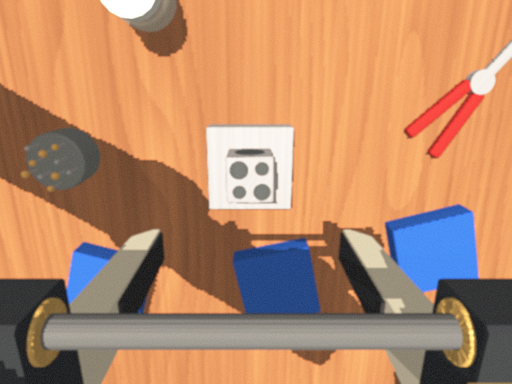

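Request:
move_arm:
  deltas:
    - [[14.2,-8.8,0],[0,0,0],0]
    - [[14.2,-8.8,0],[0,0,0],0]
    - [[14.2,-8.8,0],[0,0,0],0]
    - [[14.2,-8.8,0],[0,0,0],0]
    - [[14.2,-8.8,0],[0,0,0],0]
    - [[14.2,-8.8,0],[0,0,0],0]
    - [[14.2,-8.8,0],[0,0,0],0]
    - [[14.2,-8.8,0],[0,0,0],0]

```text
time: 16.1
position: [0.4479, -0.1559, 0.1728]
eef_rot: [2.223, 2.219, -0.002]
wrist_force: [-0.4, -0.1, 0.1]
width: 0.995
```

```bash
python3 - <<'E'
from h import *
c,a=snap('wrist','w12')
delta((.4477,-.147,.17),0)
print(proj(c,(.4477,-.147,.06)),proj(c,(.4477,-.147,0)))
E
```

```text
t 16.15 shift [ 0.87 -0.01  0.29] turn [-0.     0.001 -0.002] yaw now -0.1 pos [ 0.4478 -0.1557  0.1729] w 0.997 F [ 0.8 -0.3  0.1] j [-0.05  0.44  0.48  1.99 -0.28  0.78  0.59]
(np.float64(251.1602820530439), np.float64(171.47428847415668)) (np.float64(251.1469073710006), np.float64(156.2257879217072))
```

View pics/w12.png

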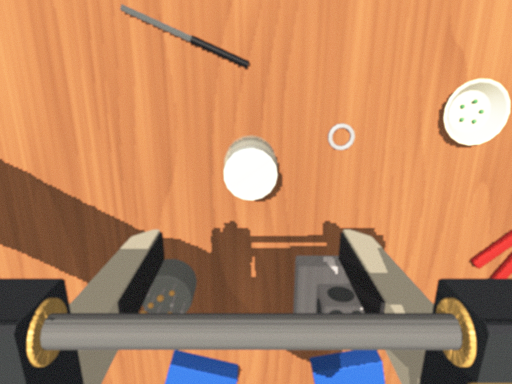

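Request:
move_arm:
  deltas:
    - [[0.85,0,3],[0,0,0],0]
    - [[0.85,0,7],[0,0,0],0]
    - [[0.85,0,10],[0,0,0],0]
    - [[0.85,0,13],[0,0,0],0]
    - [[0.85,0,15],[0,0,0],0]
    - [[0.85,0,16.1],[0,0,0],0]
    - [[0.85,0,16.1],[0,0,0],0]
    - [[0.85,0,16.1],[0,0,0],0]
    - [[0.85,0,16.1],[0,0,0],0]

```text
time: 17.05
position: [0.4483, -0.1464, 0.0131]
eef_rot: [2.22, 2.22, 0.001]
wrist_force: [-0.0, -0.4, -0.4]
width: 0.999
```

```bash
python3 - <<'E'
from h import *
c,a=snap('wrist','w13')
delta((.4477,-.147,.011),0)
E
```

```text
t 17.1 shift [-0.08 -0.06  0.22] turn [0.002 0.001 0.   ] yaw now 0.0 pos [ 0.4483 -0.1462  0.0132] w 1.003 F [ 0.2 -0.1 -0.3] j [ 0.09  0.7   0.26  2.13 -0.48  0.37  0.75]
```

View pics/w13.png

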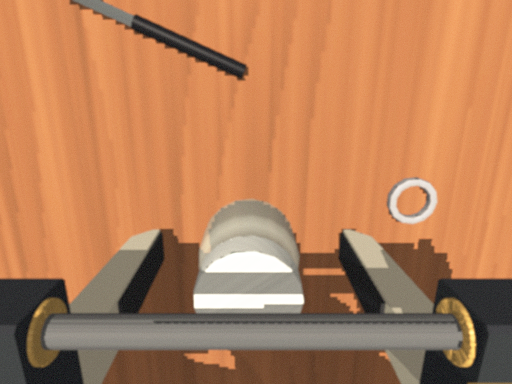

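Request:
move_arm:
  deltas:
    - [[0,0,0],[0,0,0],255]
    - [[0,0,0],[0,0,0],255]
    - [[0,0,0],[0,0,0],255]
    - [[0,0,0],[0,0,0],255]
    - [[0,0,0],[0,0,0],255]
    - [[0,0,0],[0,0,0],255]
    - [[0,0,0],[0,0,0],255]
    - [[0,0,-2],[0,0,0],255]
    - [[0,0,-5],[0,0,0],255]
    - [[0,0,-6],[0,0,0],255]
    - [[0,0,-6],[0,0,0],255]

```text
time: 18.2
position: [0.4483, -0.1461, 0.073]
eef_rot: [2.219, 2.22, 0.002]
wrist_force: [0.1, -0.1, -2.0]
width: 0.529
```

```bash
python3 - <<'E'
from h import *
delta((.5352,-.195,.073),0)
E
```

```text
t 18.2 shift [-4.9   8.69  0.03] turn [0.003 0.001 0.   ] yaw now 0.0 pos [ 0.4483 -0.1461  0.073 ] w 0.529 F [ 0.1 -0.1 -2. ] j [ 0.02  0.59  0.37  2.09 -0.42  0.52  0.69]
```

Request:
move_arm:
  deltas:
    - [[-2,4,0],[0,0,0],255]
    - [[-4.8,8.7,0],[0,0,0],255]
    - [[-4.8,8.7,1],[0,0,0],255]
    - [[-4.8,8.7,3],[0,0,0],255]
    - [[-4.8,8.7,4.5],[0,0,0],255]
    - [[-4.8,8.7,5.2],[0,0,0],255]
    - [[-4.8,8.7,5.5],[0,0,0],255]
    - [[-4.8,8.7,5.7],[0,0,0],255]
    - [[-4.8,8.7,5.7],[0,0,0],255]
    - [[-4.8,8.7,5.7],[0,0,0],255]

```text
time: 19.2
position: [0.5349, -0.1941, 0.0157]
eef_rot: [2.221, 2.221, 0.001]
wrist_force: [-0.6, -0.3, -2.1]
width: 0.525
```

```bash
python3 - <<'E'
from h import *
c,a=snap('wrist','w14')
delta((.5352,-.1945,.0132),0)
E
```

```text
t 19.25 shift [-0.04  0.03  0.26] turn [0.001 0.    0.   ] yaw now 0.0 pos [ 0.5349 -0.1941  0.0158] w 0.529 F [ 0.8  0.3 -2.2] j [ 0.1   0.79  0.33  1.86 -0.44  0.57  0.72]
```

View pics/w14.png

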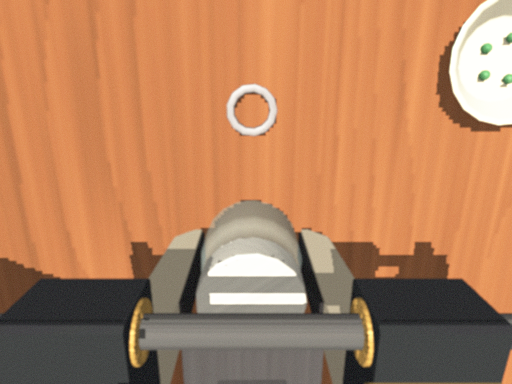

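Jar is just above the bench at its place; lower the last 2.5 mm and release.

Request:
move_arm:
  deltas:
    - [[0,0,0.1],[0,0,0],255]
    - [[0,0,0.2],[0,0,0],255]
    - [[0,0,0.28],[0,0,0],255]
    - [[0,0,0.28],[0,0,0],255]
    - [[0,0,0.28],[0,0,0],80]
    - [[0,0,0.28],[0,0,0],0]
    - [[0,0,0.28],[0,0,0],0]
    - [[0,0,0.28],[0,0,0],0]
    - [[0,0,-3],[0,0,0],0]
    - [[0,0,-7],[0,0,0],0]
    - [[0,0,-12],[0,0,0],0]
    - [[0,0,-16],[0,0,0],0]

```text
time: 20.45
position: [0.5347, -0.1943, 0.1778]
eef_rot: [2.22, 2.22, 0.001]
wrist_force: [0.3, -0.6, -0.8]
width: 1.003
```

```bash
python3 - <<'E'
from h import *
c,a=snap('wrist','w15')
delta((.3627,-.2823,.17),0)
E
```

```text
t 20.5 shift [ -8.6  -17.58   1.23] turn [ 0.013  0.005 -0.   ] yaw now -0.0 pos [ 0.5383 -0.1963  0.1842] w 1.0 F [ 1.  -1.3  2.5] j [ 0.01  0.56  0.47  1.72 -0.31  0.92  0.61]
```

View pics/w15.png

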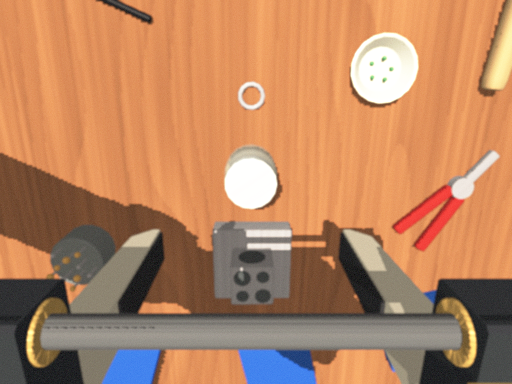

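Request:
move_arm:
  deltas:
    - [[-9.2,-17.3,0.5],[0,0,0],0]
    - [[-9.2,-17.3,0.5],[0,0,0],0]
    - [[-9.2,-17.3,0.5],[0,0,0],0]
    - [[-9.2,-17.3,0.5],[0,0,0],0]
    - [[-9.2,-17.3,0.5],[0,0,0],0]
    - [[-9.2,-17.3,0.5],[0,0,0],0]
    - [[-9.2,-17.3,0.5],[0,0,0],0]
    - [[-9.2,-17.3,0.5],[0,0,0],0]
    - [[-9.2,-17.3,0.5],[0,0,0],0]

```text
time: 21.4
position: [0.3626, -0.2852, 0.1699]
eef_rot: [-2.218, -2.224, -0.0]
wrist_force: [-0.1, 0.4, 0.7]
width: 1.0
```

```bash
python3 - <<'E'
from h import *
c,a=snap('wrist','w16')
delta((.3627,-.2823,.17),0)
print(proj(c,(.3627,-.2823,.036)),proj(c,(.3627,-.2823,0)))
cv2.imwrite('pics/w16z.png',cv2.resize(a[90:240,160:340],None,fx=4,fy=4,interpolation=cv2.INTER_CUBIC))
E
```

```text
t 21.45 shift [ 0.3   0.03 -0.  ] turn [-0.    -0.     0.002] yaw now 0.1 pos [ 0.3624 -0.2853  0.17  ] w 0.998 F [ 0.1 -0.5  0.5] j [ 0.27  0.43  0.48  2.02 -0.28  0.76  0.93]
(np.float64(251.47966502253288), np.float64(172.1422752560821)) (np.float64(251.43221074798075), np.float64(162.94661806578745))
```

View pics/w16z.png

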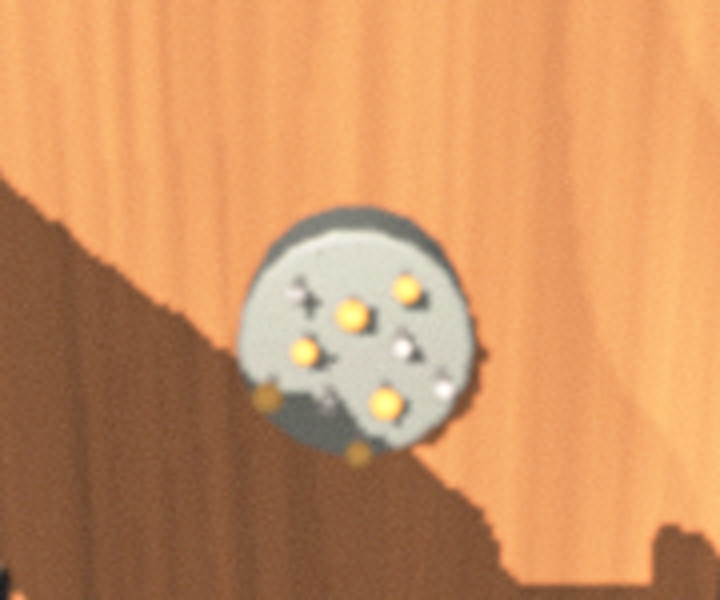

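Request:
move_arm:
  deltas:
    - [[0.1,-0.1,3],[0,0,0],0]
    - [[0.1,-0.1,7],[0,0,0],0]
    - [[0.1,-0.1,10],[0,0,0],0]
    - [[0.1,-0.1,13],[0,0,0],0]
    - [[0.1,-0.1,15],[0,0,0],0]
    - [[0.1,-0.1,16.2],[0,0,0],0]
    - [[0.1,-0.1,16.2],[0,0,0],0]
    - [[0.1,-0.1,16.2],[0,0,0],0]
    - [[0.1,-0.1,16.2],[0,0,0],0]

```text
time: 22.35
position: [0.3611, -0.2852, 0.0088]
eef_rot: [2.22, 2.221, 0.0]
wrist_force: [-0.1, 0.7, -0.1]
width: 1.001
```

```bash
python3 - <<'E'
from h import *
c,a=snap('wrist','w17')
delta((.3613,-.2843,.008),0)
E
```

```text
t 22.4 shift [0.09 0.02 0.09] turn [0.001 0.001 0.   ] yaw now 0.0 pos [ 0.3611 -0.2852  0.0089] w 0.998 F [ 0.1 -0.3 -0.6] j [ 0.45  0.7   0.25  2.16 -0.5   0.34  1.12]
```

View pics/w17.png

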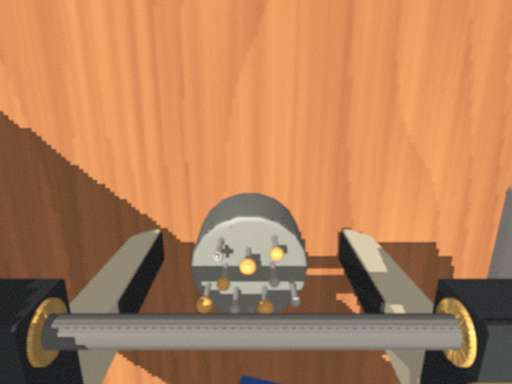

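Request:
move_arm:
  deltas:
    - [[0,0,0],[0,0,0],255]
    - [[0,0,0],[0,0,0],255]
    - [[0,0,0],[0,0,0],255]
    - [[0,0,0],[0,0,0],255]
    - [[0,0,0],[0,0,0],255]
    - [[0,0,0],[0,0,0],255]
    - [[0,0,0],[0,0,0],255]
    - [[0,0,-2],[0,0,0],255]
    - [[0,0,-5],[0,0,0],255]
    - [[0,0,-9],[0,0,0],255]
    - [[0,0,-13],[0,0,0],255]
    - [[0,0,-14],[0,0,0],255]

```text
time: 23.6
position: [0.3619, -0.2864, 0.1515]
eef_rot: [2.217, 2.217, 0.002]
wrist_force: [0.7, -0.8, -0.6]
width: 0.578
```

```bash
python3 - <<'E'
from h import *
delta((.654,-.04,.15),0)
E
```

```text
t 23.6 shift [24.64 29.21  0.21] turn [ 0.006  0.004 -0.   ] yaw now -0.0 pos [ 0.3619 -0.2864  0.1515] w 0.578 F [ 0.7 -0.8 -0.6] j [ 0.28  0.45  0.48  2.05 -0.32  0.7   0.97]
```

Request:
move_arm:
  deltas:
    - [[24.6,29.2,0],[0,0,0],255]
    - [[24.6,29.2,0],[0,0,0],255]
    - [[24.6,29.2,0],[0,0,0],255]
    - [[24.6,29.2,0],[0,0,0],255]
    - [[24.6,29.2,0],[0,0,0],255]
    - [[24.6,29.2,0],[0,0,0],255]
    - [[24.6,29.2,0],[0,0,0],255]
    - [[24.6,29.2,0],[0,0,0],255]
    - [[24.6,29.2,0],[0,0,0],255]
    - [[24.6,29.2,0],[0,0,0],255]
    - [[24.6,29.2,0],[0,0,0],255]
    - [[24.6,29.2,0],[0,0,0],255]

```text
time: 24.8
position: [0.6513, -0.0409, 0.148]
eef_rot: [-2.225, -2.218, 0.002]
wrist_force: [-0.5, 0.1, -1.4]
width: 0.576
```

```bash
python3 - <<'E'
from h import *
c,a=snap('wrist','w18')
delta((.654,-.007,.15),0)
print(proj(c,(.6521,.0881,.016)))
E
```

```text
t 24.85 shift [ 3.36  0.24 -0.18] turn [-0.001  0.    -0.003] yaw now -0.2 pos [ 0.6515 -0.0406  0.1482] w 0.574 F [ 0.2  0.1 -0.7] j [-0.24  0.73  0.48  1.51 -0.38  1.    0.34]
(np.float64(252.19454959213897), np.float64(16.44717433320787))
```

View pics/w18.png

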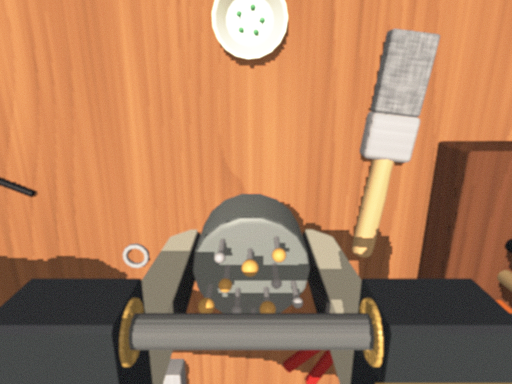

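```bash
python3 - <<'E'
from h import *
c=np.load('pics/w18.npy',allow_pickle=True).item()
print('file end',onplane(c,365,250,0.01),onplane(c,380,160,.01)); print('rack',onplane(c,425,250,0),onplane(c,437,145,.04),onplane(c,437,145,.0),onplane(c,505,275,.08))
t=ctrl.get_calibration('top'); 
for u,v,z in [(282,125,.01),(240,113,.01),(248,105,0),(318,106,0),(258,85,.08),(311,86,.08)]: print(u,v,onplane(t,u,v,z))
delta((.653,-.007,.012),0)
E
```

```text
file end [ 0.76173299 -0.11789284  0.01      ] [ 0.76663116 -0.02820435  0.01      ]
rack [ 8.25760982e-01 -1.23254877e-01  5.55111512e-17] [ 0.79944832 -0.00926288  0.04      ] [ 0.82102924 -0.01658839  0.        ] [ 0.84602679 -0.10296194  0.08      ]
282 125 [ 0.7542896  -0.12561882  0.01      ]
240 113 [0.79105864 0.01132996 0.01      ]
248 105 [ 8.23296631e-01 -1.33054400e-02  2.22044605e-16]
318 106 [ 0.82646728 -0.24384958  0.        ]
258 85 [ 0.85515926 -0.04580316  0.08      ]
311 86 [ 0.85673113 -0.20900847  0.08      ]
t 24.85 shift [ 3.37  0.15 13.62] turn [-0.001  0.    -0.003] yaw now -0.2 pos [ 0.6515 -0.0406  0.1482] w 0.574 F [ 0.2  0.1 -0.7] j [-0.24  0.73  0.48  1.51 -0.38  1.    0.34]
```

Request:
move_arm:
  deltas:
    - [[2,0.1,1],[0,0,0],255]
    - [[3.3,0.1,3],[0,0,0],255]
    - [[3.3,0.1,6],[0,0,0],255]
    - [[3.3,0.1,9],[0,0,0],255]
    - [[3.3,0.1,11.5],[0,0,0],255]
    - [[3.3,0.1,12.8],[0,0,0],255]
    - [[3.3,0.1,13.4],[0,0,0],255]
    - [[3.3,0.1,13.6],[0,0,0],255]
    - [[3.3,0.1,13.6],[0,0,0],255]
    - [[3.3,0.1,13.6],[0,0,0],255]

```text
time: 25.85
position: [0.6544, -0.006, 0.0134]
eef_rot: [2.22, 2.22, 0.003]
wrist_force: [0.4, -0.1, -1.6]
width: 0.575
```

```bash
python3 - <<'E'
from h import *
delta((.653,-.0075,.0089),0)
E
```

```text
t 25.85 shift [-0.15 -0.15  0.45] turn [ 0.002  0.    -0.   ] yaw now -0.0 pos [ 0.6544 -0.006   0.0134] w 0.575 F [ 0.4 -0.1 -1.6] j [-0.25  0.89  0.4   1.6  -0.47  0.75  0.37]
```

Request:
move_arm:
  deltas:
    - [[-0.1,-0.1,0.15],[0,0,0],255]
    - [[-0.1,-0.1,0.3],[0,0,0],255]
    - [[-0.1,-0.1,0.42],[0,0,0],255]
    - [[-0.1,-0.1,0.45],[0,0,0],255]
    - [[-0.1,-0.1,0.45],[0,0,0],255]
    - [[-0.1,-0.1,0.45],[0,0,0],80]
    - [[-0.1,-0.1,0.45],[0,0,0],0]
    - [[-0.1,-0.1,0.45],[0,0,0],0]
    - [[-0.1,-0.1,0.45],[0,0,0],0]
    - [[-0.1,-0.1,-2],[0,0,0],0]
    - [[-0.1,-0.1,-6],[0,0,0],0]
    - [[-0.1,-0.1,-11],[0,0,0],0]

```text
time: 27.05
position: [0.6509, -0.0066, 0.1212]
eef_rot: [-2.219, -2.219, 0.006]
wrist_force: [1.5, -0.6, 0.6]
width: 0.998
```

Request:
move_arm:
  deltas:
    - [[0,0,-3],[0,0,0],0]
    - [[0,0,-6],[0,0,0],0]
    - [[0,0,-6],[0,0,0],0]
    - [[0,0,-6],[0,0,0],0]

```text
time: 27.45
position: [0.6524, -0.0068, 0.1822]
eef_rot: [2.221, 2.221, 0.001]
wrist_force: [0.3, 0.1, -1.1]
width: 1.001
```

```bash
python3 - <<'E'
from h import *
c,a=snap('wrist','w19'); snap('top','t19'); snap('side','s19')
delta((.653,-.0075,.0089),0)
E
```

```text
t 27.6 shift [-0.1   0.24 17.11] turn [-0.004 -0.     0.   ] yaw now 0.0 pos [ 0.6513 -0.0065  0.1801] w 1.003 F [ 0.8 -1.2 -0.3] j [-0.3   0.7   0.5   1.48 -0.36  1.07  0.28]
```

View pics/w19.png

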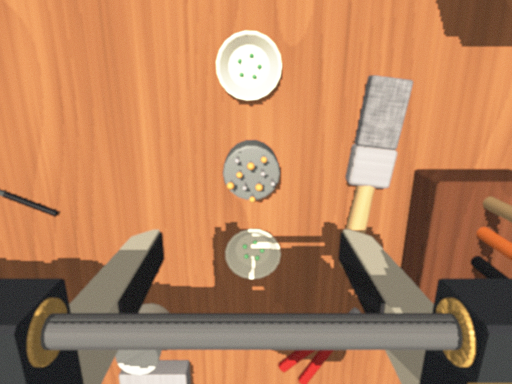

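View pics/t19.png

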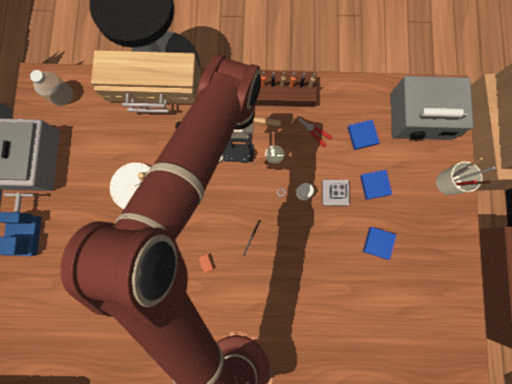

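View pics/s19.png

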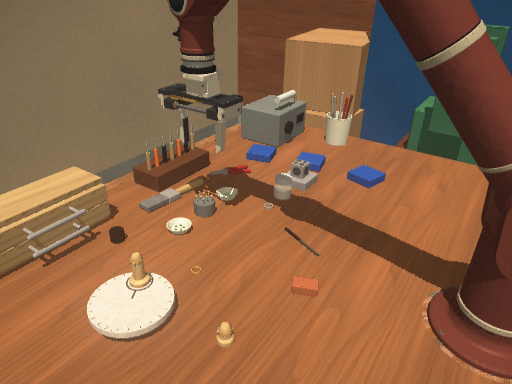

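```bash
python3 - <<'E'
from h import *
c=np.load('pics/w19.npy',allow_pickle=True).item()
A=onplane(c,253,254,.016);B=onplane(c,249,65,.016);M=onplane(c,252,171,.036)
print(A,B,M,(A+B)/2)
E
```

```text
[ 0.65432344 -0.10284509  0.016     ] [0.65033698 0.08781621 0.016     ] [ 0.65308628 -0.00605085  0.036     ] [ 0.65233021 -0.00751444  0.016     ]
```

Request:
move_arm:
  deltas:
    - [[4,-2,-4],[0,0,0],0]
    - [[60.9,-40.7,-5],[0,0,-1.187],0]
    - [[60.9,-40.7,-5],[0,0,-1.187],0]
    - [[60.9,-40.7,-5],[0,0,-1.187],0]
    - [[60.9,-40.7,-5],[0,0,-1.187],0]
    - [[60.9,-40.7,-5],[0,0,-1.187],0]
    - [[60.9,-40.7,-5],[0,0,-1.187],0]
    - [[60.9,-40.7,-5],[0,0,-1.187],0]
    - [[60.9,-40.7,-5],[0,0,-1.187],0]
    - [[60.9,-40.7,-5],[0,0,-1.187],0]
    - [[60.9,-40.7,-5],[0,0,-1.187],0]
    - [[60.9,-40.7,-5],[0,0,-1.187],0]

```text
time: 28.8
position: [0.3255, 0.4824, 0.2273]
eef_rot: [-0.599, -3.083, 0.004]
wrist_force: [1.0, 0.9, 0.7]
width: 1.001
```

Request:
move_arm:
  deltas:
    - [[12,8,0],[0,0,0],0]
    - [[12,8,0],[0,0,0],0]
    - [[12,8,0],[0,0,0],0]
    - [[12,8,0],[0,0,0],0]
    - [[12,8,0],[0,0,0],0]
    - [[12,8,0],[0,0,0],0]
    - [[12,8,0],[0,0,0],0]

```text
time: 29.5
position: [0.2478, 0.5991, 0.2284]
eef_rot: [0.604, 3.082, -0.002]
wrist_force: [0.2, 0.5, 0.3]
width: 0.999
```

```bash
python3 - <<'E'
from h import *
c,a=snap('top','t20'); snap('side','s20')
z=lambda b:cv2.resize(b,None,fx=4,fy=4,interpolation=cv2.INTER_CUBIC)
cv2.imwrite('pics/t20a.png',z(a[110:260,90:290])); cv2.imwrite('pics/t20b.png',z(a[130:270,210:410]))
hsv=cv2.cvtColor(a,cv2.COLOR_BGR2HSV);H,S,V=[hsv[:,:,i].astype(int) for i in range(3)]
def blob(name,box,m,zz):
    x0,y0,x1,y1=box; s=np.zeros(m.shape,np.uint8); s[y0:y1,x0:x1]=m[y0:y1,x0:x1]*255
    k=max(cv2.findContours(s,0,1)[0],key=cv2.contourArea);M=cv2.moments(k);u,v=M['m10']/M['m00'],M['m01']/M['m00']
    print(name,np.round((u,v),1),M['m00'],onplane(c,u,v,zz).round(4),cv2.minAreaRect(k)[1:])
blob('burs',(232,140,258,166),(S<90)&(V>60),.036)
blob('jar',(290,180,319,205),(S<90)&(V>120),.06)
blob('anvil',(319,172,356,213),(S<90)&(V>60),.025)
delta((.244,.602,.22),68)
E
```

```text
burs [243.8 153. ] 204.0 [ 0.6509 -0.0068  0.036 ] ((16.0, 17.600000381469727), 53.13010025024414)
jar [305.2 190. ] 181.0 [ 0.5352 -0.1954  0.06  ] ((14.0, 16.0), 90.0)
anvil [335.4 192.5] 669.0 [ 0.5353 -0.2937  0.025 ] ((26.0, 27.0), 90.0)
t 29.6 shift [0.4  0.1  0.88] turn [-0.     0.    -0.002] yaw now 67.9 pos [0.2473 0.5995 0.2288] w 1.002 F [-0.6  0.2  0.7] j [-1.31  0.61  0.18  1.42 -0.11  1.13  0.06]
```

View pics/t20a.png

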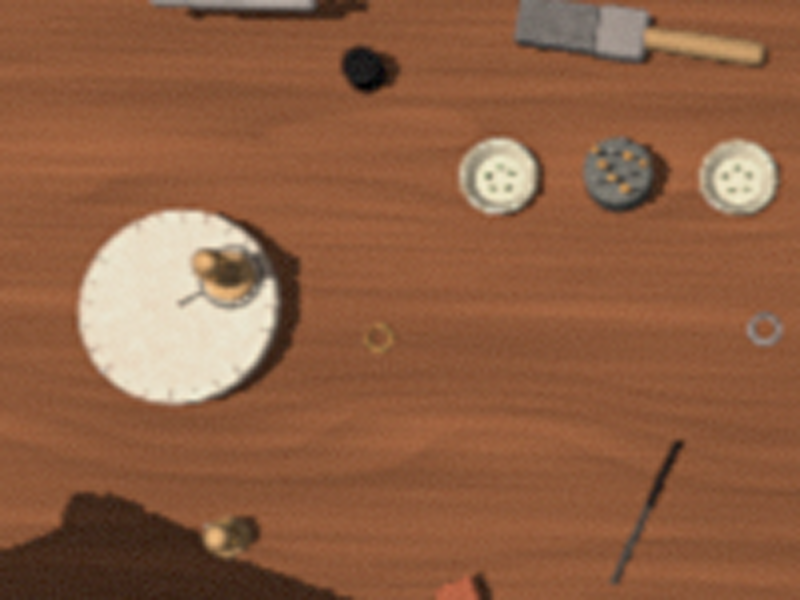

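View pics/t20b.png

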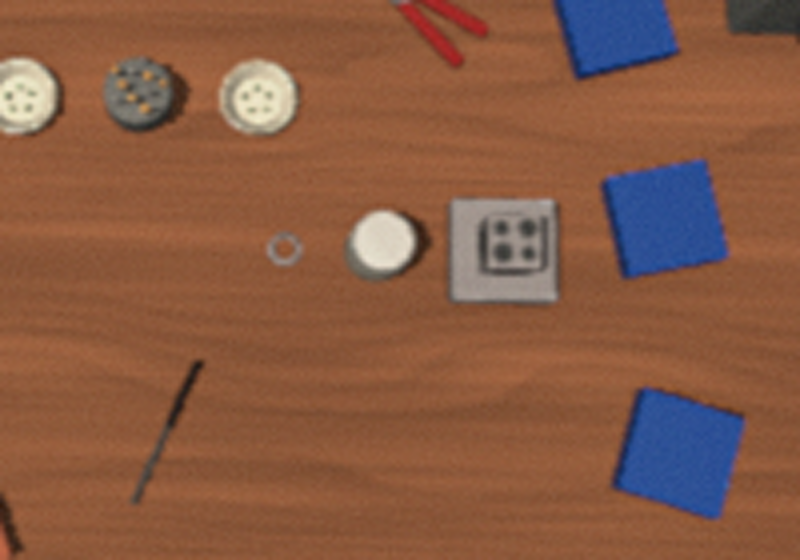

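```bash
python3 - <<'E'
from h import *
c=ctrl.get_calibration('top')
print('cube',onplane(c,514/4+210-.375,242/4+130-.375,.065))
print('post foot',onplane(c,229/4+90-.375,276/4+110-.375,.036),'spot',onplane(c,232/4+90-.375,277/4+110-.375,.03))
a=cv2.imread('pics/w6.png')
cv2.imwrite('pics/w6z.png',cv2.resize(a[135:215,210:290],None,fx=6,fy=6,interpolation=cv2.INTER_CUBIC))
cv2.imwrite('pics/t20c.png',cv2.resize(cv2.imread('pics/t20.png')[165:205,310:360],None,fx=12,fy=12,interpolation=cv2.INTER_CUBIC))
E
```

```text
cube [ 0.53639717 -0.29335616  0.065     ]
post foot [0.56210454 0.2873582  0.036     ] spot [0.56249986 0.28700861 0.03      ]
```

View pics/w6z.png

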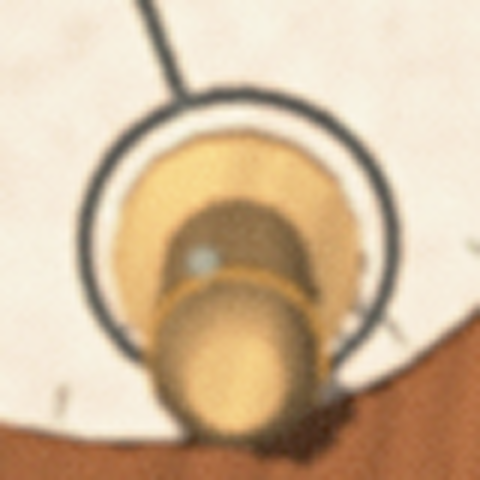

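View pics/t20c.png

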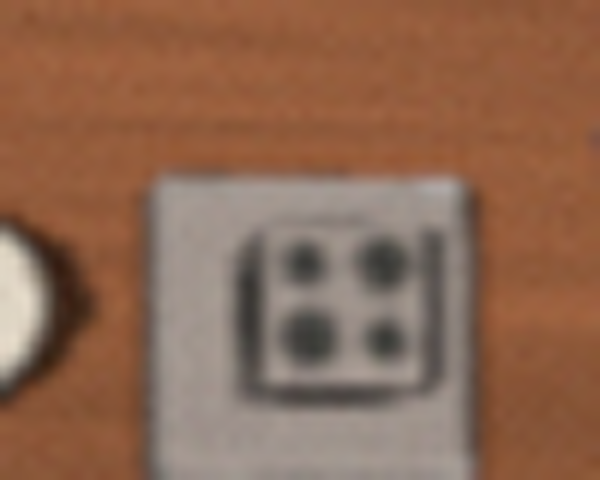

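All of it is in place and the gripper is clear of everything, so I'm handing in.

```bash
python3 - <<'E'
from station import ctrl
print(ctrl.hand_in())
E
```

```text
the job is handed in; nothing more can be done
None
```

I placed all four parts and handed the job in at about 30 s of the 107 s allowed. `hand_in` reports no verdict, so what follows rests on my own last pictures, whose calibration is good to about 2 mm.

| Part | Where it stands | Offset found | Allowed |
|---|---|---|---|
| Dimpled cube | on the bench block, square by eye | about 1 mm from its centre | 10 mm |
| Jar | left of the block | 98 mm between centres in y (100 mm wanted), level in x to under 1 mm | ±15 mm |
| Bur holder | midway between the dishes | within about 3 mm of the midpoint | ±15 mm |
| Taller ring post | in the marked circle | about 1 mm from its centre | 10 mm |

- **Upright:** all four parts look upright in the top and side views.
- **Left alone:** the turntable's circle and the shorter ring post look unmoved between the first and last top views.
- **Arm:** it is parked near its starting pose with the gripper open and touching nothing. The highest wrist force I saw was about 6 N.
- **Disagreement:** the wrist and top cameras differed by about 2–3 mm for some things (circle, block, bur holder, dishes). I used values between the two, or checked the part against its target in a single view. The differences are well inside the tolerances.

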